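# Set the louver length stop and hold it

### The job

Get the length stop ready for the next louver cut: first turn the lock collar on the end of the gauge clockwise to its locked mark, so that its nib points at the small upright fin on the base. Then squeeze the black arm head so that its side lock button is fully pressed, draw the telescoping arm out until its pointer is in line with the ridge of the clip on the scale, and finish holding it right there, still squeezed, because the arm springs back when let go. Leave the other things on the bench where they are.

Things in the scene. Friction and masses are not known exactly. Their poses are not given: they have to be found in the camera images.
- gauge: Fixed length gauge. Origin on the bench under its tube's axis; x (level) is the way the arm draws out, y left of x, z up. Grey base plate 450 x 130 x 12 mm, x -215 to 235, y -85 to 45. Aluminium outer tube 34 mm wide, x -120 to 50, top 43 mm above the bench (lock catch at its mouth on the -y side: 56 mm). Collar axis at x -170, y 0. Scale along y -60, a line each 10 mm.
- collar_lugs (a point): Point on the collar's vertical axis, 74 mm above the bench, midway between the two upright lugs by which it is turned; axes turn with the collar. Lugs: 30 mm wide (x), 10 mm thick, 44 mm over their outer faces along y, up to 88 mm above the bench, on a ring 62 mm across with its top at 49 mm. Squeeze the outer faces and turn. The post between them ends at 76 mm.
- lock_collar (a joint): Angle of the captive lock collar, rad, growing clockwise from above; starts at 0 to 0.5, where point collar_lugs at 0 has the gauge's axes. Locked at 1.25: its steel rim nib (8 mm wide, reaching 46 mm from the axis) then points along the gauge's -y at the upright steel fin (8 mm wide, 49 to 65 mm from the axis). The stop at 1.7 lies beyond. Friction 0.12 N m; stays where left.
- gauge_arm: Telescoping arm: inner tube, head, pointer, stop plate, button. Origin at bench level under the head's middle; axes those of the gauge. Slides along gauge x from fully in (origin at x 75 mm, its start) to 140 mm out. A latch stops it after about 4 mm unless the lock button is pressed 5 mm or more. A spring pulls it back with 3 to 4 N.
- head_grip (a point): Grip point of the head, 74 mm above the bench; gauge axes. Black block 28 mm long (x), top at 90 mm. Squeeze along y: fixed cheek 12 mm away on +y; dark steel button cap on -y, its face 19 mm away at rest, 12 mm pressed (31 mm over both at rest, 24 mm pressed). Lower down: stop plate up to 45 mm high at x 14 to 18, y within 28; button's latch tail to 54 mm high, reaching 47 mm back along -x.
- lock_button (a joint): Travel of the lock button, m: 0 at rest, 0.007 fully pressed towards the gauge's +y. Cap 24 mm long (x), 52 to 88 mm above the bench. Its spring takes 3.4 N to start and 9.4 N fully pressed; it springs out when released.
- pointer_tip (a point): Tip of the thin steel pointer (4 mm wide) that reaches from the head along the gauge's -y over the scale; 56 mm from the arm's middle plane, 34 mm above the bench, at the same gauge x as the head's grip point. Gauge axes.
- clip_ridge (a point): Middle of the top ridge (3 mm wide, lying across the scale) of the brass clip on the scale, 24 mm above the bench; axes those of the gauge. The clip is 12 x 32 mm, fixed, and sits 50 to 115 mm further along the gauge's x than the pointer does at the start.
- louver_long: Bystander, to be left alone: white louver slat lying flat, 260 x 64 x 11 mm; origin under its middle.
- louver_offcut: Bystander, to be left alone: white louver offcut lying flat, 90 x 64 x 11 mm; origin under its middle.
- glue_bottle: Bystander, to be left alone: standing white bottle, 56 mm across, 115 mm tall; origin under its middle.
- tape_measure: Bystander, to be left alone: black tape measure standing on edge, 66 x 36 x 60 mm; origin under its middle.
- wrench: Bystander, to be left alone: steel wrench lying flat, 150 mm long, close beside the gauge; origin under its middle.
- screwdriver: Bystander, to be left alone: screwdriver lying flat, 170 mm long; origin under its middle.
- pin_tray: Bystander, to be left alone: grey open tray of dowels, 100 x 70 x 35 mm; origin under its middle.

How it is judged:
By the outcome, as a careful person would: the job done as asked, in the order asked, and still so for the second after the job is handed in, while the arm keeps its last pose, push and grip.
It also fails if it takes over 42 s, if anything falls off the work surface, if the arm or the gripper's body presses on something with over 40 N, if the wrist force passes 120 N, or if a joint passes its speed limit or range.

### The arm

A 6-joint arm with a two-finger parallel gripper is mounted at the origin on the work surface. World frame = base frame: x ahead of the robot, y to its left, z up, the work surface at z = 0. Lengths are in m, angles in degrees, forces in N, time in s.
With the tool pointing down it reaches from about 0.35 to 0.975 m from the base axis. Payload 17.4 kg.
Tool frame: the origin (TCP) lies at the very end of the fingers, on their centre line; the grasp point (between the pads) lies 19 mm behind it; z points along the fingers, y is the line along which they close (so a half turn about z gives the same grasp; the last joint's range is limited). The gripper opens to 85 mm and grips with 20 to 120 N. Pads are 22 mm wide; open, the fingers measure 114 mm over their backs; the gripper's body (76 mm by 85 mm) begins 54 mm behind the grasp point. The pads swing forward as they close: fully open they stand 13 mm farther back than shut.
Start: joints at [-75.39, 6.646, 82.598, -0, 90.757, -2.166], TCP at [0.195, -0.646, 0.231] pointing down, gripper open.
Joint ranges: [-162.19, 162.19], [-47.58, 125.68], [4.15, 143.07], [-65.23, 245.23], [0.69, 171.88], [-170.13, 170.13]. Speed limits (degrees/s): [108.29, 108.29, 127.2, 180, 180, 180].

### API

Orientations are given as a 3x3 rotation matrix whose columns are the frame's x, y, z axes.
In Python, from rig import arm gives the robot as it stands. The module is installed in compiled form; this text tells all that it offers.
- The arm moves only by the tool arm_command, never from a script. Its argument "moves" is a list of rows, each an object of numbers: "rx", "ry", "rz": the turn, a rotation vector about the tool's x, y, z in degrees; "x", "y", "z": the shift along the tool's x, y, z in mm; "hand": the opening, from 0 (shut) to 1 (fully open). In form: [{"rx": .., "ry": .., "rz": .., "x": .., "y": .., "z": .., "hand": ..}, ...]. A call has 1 to 5 rows; each row is the pose to reach, as a shift and turn from the pose commanded when the call began, along the tool's axes at that moment; what a row does not reach only later rows make up. A row lasts 1/10 s, in which the tool goes at most 50 mm and 8.59 degrees, less where a joint would pass 70% of its speed; a pose out of reach is approached as far as the arm can. A call with a gripper value outside its range is refused whole. The fingers move at their own pace and stop on an object; the grip force is fixed at half the most. Time passes only in rows, so rows that repeat a pose let the fingers close. It gives the time, the measured TCP pose, the force, the opening and the grip force at its end, in the units of the state.
- arm.read_state(): the state, without advancing time (a new reading comes with each control period).
- arm.get_image(name): name is "scene" or "side" or "wrist"; returns a dict with "color" (400x640x3 uint8, red, green, blue), "intrinsics" (3x3 intrinsics, pixels), "T" (4x4, takes a point from camera to world coordinates). Camera axes: x right, y down, z forward; pixel columns grow to the right and rows downward; lengths in m; the calibration is good to about 2 mm. The wrist camera is an equidistant fisheye: a pixel r from the principal point sees the ray r / f radians off the axis. A picture is of the moment at which its call begins. There is no depth.
- arm.job_done(): hands the job in; it is judged then, once.
The state is a dict: "clock": time; "q": joint angles; "qd": joint speeds; "joint_torque": joint torques, N m; "tool_pos": TCP position; "orientation": TCP orientation; "contact_force": force on the tool from outside, world axes, zero at the start; "moment": the same for the moment, N m; "grip_width": finger opening in m; "finger_force": force on a finger pad.
Only numpy, scipy, OpenCV 4.12 (cv2) and the standard library are available. Lean on these libraries where they do the work, as an engineer would, in place of code of your own. Each camera call takes 0.05 s, during which the arm holds its last target. There are 200 camera calls.

## Working session

There is one attempt and no reset: what is moved stays moved. The work goes in short steps, Python scripts to look and compute and a tool call to move; the robot and the scene stay as the last step left them, time stands still between calls to the robot, and variables do not carry over. Pictures are saved under pics/ and viewed, at most 12 in all, crops included, and the job is handed in when it is done.

Besides the shell and the picture viewer there is one more tool, called after "Call:" by a JSON object that holds its "method" and its "body". arm_command: Moves the arm, as the interface text tells. Its arguments: {"type":"object","properties":{"moves":{"type":"array"}},"required":["moves"]}

```bash
mkdir -p pics; cat > h.py <<'E'
import numpy as np, cv2
from rig import arm
def shot(name,fn=None):
    im=arm.get_image(name)
    if fn: cv2.imwrite('pics/'+fn,cv2.cvtColor(im['color'],cv2.COLOR_RGB2BGR))
    return im
def ray(im,u,v,fish=False):
    K=np.array(im['intrinsics']);T=np.array(im['T'])
    x=(u-K[0,2])/K[0,0];y=(v-K[1,2])/K[1,1]
    if fish:
        r=np.hypot(x,y);d=np.array([x/r*np.sin(r),y/r*np.sin(r),np.cos(r)]) if r>0 else np.array([0,0,1.])
    else: d=np.array([x,y,1.])
    d=T[:3,:3]@d
    return T[:3,3],d/np.linalg.norm(d)
def onz(im,u,v,z,fish=False):
    o,d=ray(im,u,v,fish);return o+d*(z-o[2])/d[2]
def proj(im,p,fish=False):
    K=np.array(im['intrinsics']);T=np.array(im['T'])
    c=T[:3,:3].T@(np.array(p)-T[:3,3])
    if fish:
        t=np.arctan2(np.hypot(c[0],c[1]),c[2]);n=np.hypot(c[0],c[1]);c=np.array([c[0]/n*t,c[1]/n*t,1])
    else: c=c/c[2]
    return K[0,0]*c[0]+K[0,2],K[1,1]*c[1]+K[1,2]
E
python3 - <<'E'
from h import *
for n in['scene','side','wrist']:
    im=shot(n,n+'0.png');print(n,np.round(im['T'],3).tolist(),np.round(im['intrinsics'],1).tolist())
s=arm.read_state();print(s)
E
```

```text
scene [[-0.604, 0.579, -0.548, 1.116], [0.797, 0.422, -0.433, 0.413], [-0.02, -0.698, -0.716, 0.765], [0.0, 0.0, 0.0, 1.0]] [[379.1, 0.0, 315.7], [0.0, 379.1, 198.2], [0.0, 0.0, 1.0]]
side [[-0.766, -0.349, 0.54, -0.006], [-0.643, 0.442, -0.626, 0.667], [-0.02, -0.826, -0.563, 0.666], [0.0, 0.0, 0.0, 1.0]] [[420.1, 0.0, 317.3], [0.0, 420.1, 197.7], [0.0, 0.0, 1.0]]
wrist [[0.288, -0.922, -0.26, 0.261], [-0.957, -0.278, -0.076, -0.627], [-0.002, 0.271, -0.963, 0.373], [0.0, 0.0, 0.0, 1.0]] [[309.7, 0.0, 320.7], [0.0, 309.7, 200.0], [0.0, 0.0, 1.0]]
{'clock': 0.15, 'q': array([-7.53903016e+01,  6.66845842e+00,  8.26266794e+01,  2.74104903e-04,
        9.07545194e+01, -2.16657373e+00]), 'qd': array([-0.02577436, -0.07839508, -0.05328842, -0.01742051,  0.02525862,
       -0.03818397]), 'joint_torque': array([ 1.07971617e-03, -7.32508707e+01, -6.32847476e+01,  9.61766295e-05,
        5.07053890e-03, -2.65919527e-05]), 'tool_pos': array([ 0.19477923, -0.646148  ,  0.23072711]), 'orientation': array([[ 9.57439098e-01,  2.88635284e-01, -2.13976951e-04],
       [ 2.88635361e-01, -9.57438731e-01,  8.39865562e-04],
       [ 3.75450146e-05, -8.65881441e-04, -9.99999624e-01]]), 'contact_force': array([ 0.48946294,  0.36422643, -0.72974141]), 'moment': array([ 0.00543148, -0.00414134, -0.01591223]), 'finger_force': 0.0, 'grip_width': 0.08477414520902851}
```

View pics/scene0.png

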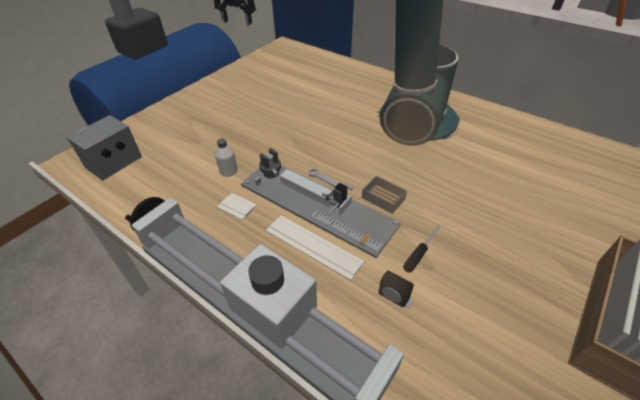

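View pics/side0.png

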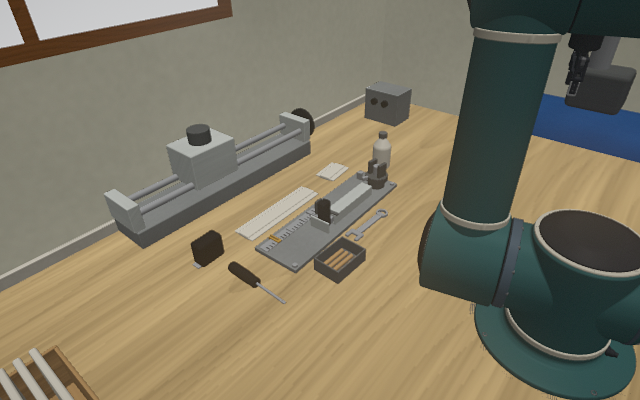

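Scene: gauge from collar (270,163) to head (340,195), clip at about (365,239). Side: collar (377,175), head (323,210), clip (277,239). I'll enlarge both.

```bash
python3 - <<'E'
import cv2
a=cv2.imread('pics/scene0.png')[140:260,230:410];cv2.imwrite('pics/sc.png',cv2.resize(a,None,fx=4.4,fy=4.4,interpolation=cv2.INTER_CUBIC))
a=cv2.imread('pics/side0.png')[145:275,245:405];cv2.imwrite('pics/sd.png',cv2.resize(a,None,fx=4.5,fy=4.5,interpolation=cv2.INTER_CUBIC))
E
```

```text
(no output)
```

View pics/sc.png

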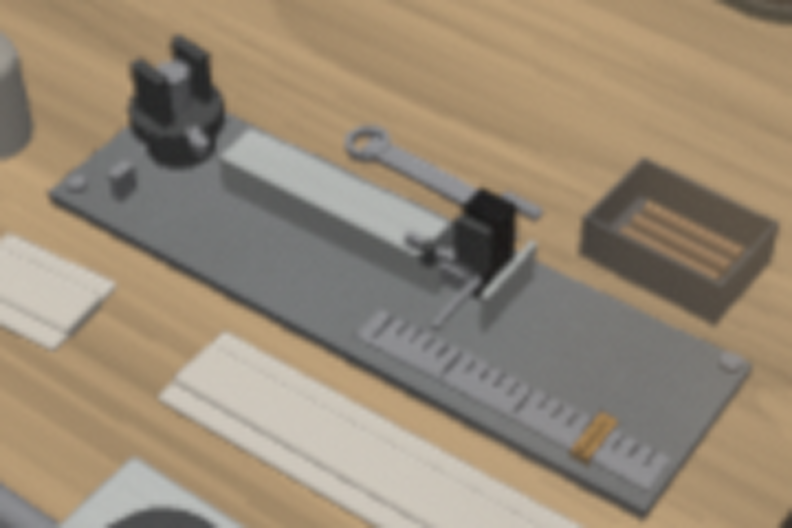

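View pics/sd.png

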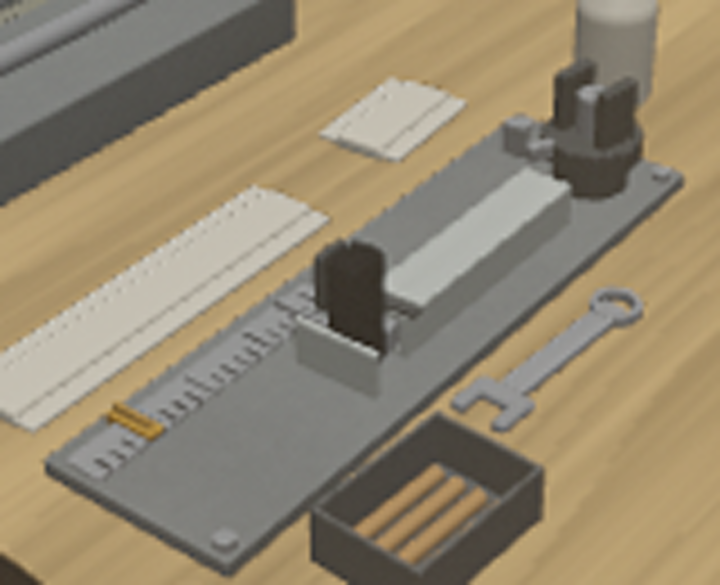

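Scene crop: plate corners (50,195), (750,368), (645,512); fin (122,178); nib (198,138), clip ridge (596,436), pointer tip (437,322). Side crop: corners (683,178), (228,572), (47,460).

```bash
cat > m.py <<'E'
from h import *
from scipy.optimize import least_squares
A=arm.get_image('scene');B=arm.get_image('side')
sc=lambda u,v:(A,u/4.4+230-.4,v/4.4+140-.4)
sd=lambda u,v:(B,u/4.5+245-.4,v/4.5+145-.4)
obs=[(sc(52,194),(-.215,-.085,.012)),(sc(749,366),(.235,.045,.012)),(sc(645,508),(.235,-.085,.012)),
(sd(683,176),(-.215,.045,.012)),(sd(228,568),(.235,.045,.012)),(sd(48,460),(.235,-.085,.012))]
P=[(onz(*o,.012),g) for o,g in obs]
def W(p,g):
    c,s=np.cos(p[2]),np.sin(p[2]);return np.array([p[0]+c*g[0]-s*g[1],p[1]+s*g[0]+c*g[1],g[2]])
f=lambda p:np.concatenate([(W(p,g)-w)[:2] for w,g in P])
r=min((least_squares(f,[.5,0,a]) for a in(0,2,4)),key=lambda r:r.cost)
p=r.x;print('pose',p[:2],np.degrees(p[2]),'res mm',np.round(r.fun*1000,1))
def G(w):
    c,s=np.cos(p[2]),np.sin(p[2]);d=w[:2]-p[:2];return np.round(1000*np.array([c*d[0]+s*d[1],-s*d[0]+c*d[1]]),1)
for n,o,z in[('clipA',sc(596,436),.024),('clipB',sd(136,420),.024),('tip',sc(437,322),.034),('nib',sc(194,142),.035),('nibB',sd(532,150),.035),('fin',sc(122,168),.03)]:
    print(n,G(onz(*o,z)))
for n,g in[('collar',(-.17,0,.074)),('head',(.075,0,.074)),('fin',(-.17,-.057,.03))]:print(n,W(p,g))
E
python3 m.py
```

```text
pose [ 0.52855576 -0.04393504] 91.52483333009253 res mm [-1.  -4.6 -5.5  1.9  0.2  2.2  0.9 -3.3  2.   0.2  3.4  3.6]
clipA [189.6 -65.5]
clipB [189.4 -56.3]
tip [ 73.  -52.5]
nib [-147.6  -12.2]
nibB [-148.9  -29.4]
fin [-174.1  -54.3]
collar [ 0.5330795  -0.21387484  0.074     ]
head [0.52655999 0.0310384  0.074     ]
fin [ 0.59005931 -0.21235806  0.03      ]
```

Call:
{"method": "arm_command", "body": {"moves": [{"x": 41,"y": -29,"z": 0,"rz": -8},{"x": 82,"y": -58,"z": 0,"rz": -16},{"x": 123,"y": -87,"z": 0,"rz": -24},{"x": 163,"y": -115,"z": 0,"rz": -32},{"x": 204,"y": -144,"z": 0,"rz": -40}]}}

```text
validation failed for argument at $.mo...
```

```bash
cat >> h.py <<'E'
def to(p,yaw,s=None):
    """shift mm & rz deg in tool axes to bring TCP to p with tool y at world angle yaw (mod 180), plus tilt"""
    s=s or arm.read_state();R=s['orientation'];d=R.T@(np.array(p)-s['tool_pos'])*1000
    a=np.degrees(np.arctan2(R[1,1],R[0,1]));t=(yaw-a+90)%180-90
    print('t',round(s['clock'],2),'pos',np.round(s['tool_pos'],4),'yaw',round(a,2),'zax',np.round(R[:,2],3),'shift',np.round(d,1),'rz',round(-t,1),'F',np.round(s['contact_force'],1),'w',round(s['grip_width'],4),'q',np.round(s['q'],0))
E
python3 - <<'E'
from h import *
to((.533,-.214,.18),-18.5)
A=arm.get_image('scene');print('bottle',onz(A,228,172,0))
E
```

```text
t 0.25 pos [ 0.1948 -0.6462  0.2309] yaw -73.22 zax [-0.     0.001 -1.   ] shift [ 448.5 -316.1   51.1] rz -54.7 F [-0.7  0.1  0.2] w 0.0858 q [-75.   7.  83.   0.  91.  -2.]
bottle [ 0.59948947 -0.33271891  0.        ]
```

Call:
{"method": "arm_command", "body": {"moves": [{"rx": 0,"ry": 0,"rz": -8,"x": 41,"y": -29,"z": 0,"hand": 1},{"rx": 0,"ry": 0,"rz": -16,"x": 82,"y": -58,"z": 0,"hand": 1},{"rx": 0,"ry": 0,"rz": -24,"x": 123,"y": -87,"z": 0,"hand": 1},{"rx": 0,"ry": 0,"rz": -32,"x": 163,"y": -115,"z": 0,"hand": 1},{"rx": 0,"ry": 0,"rz": -40,"x": 204,"y": -144,"z": 0,"hand": 1}]}}

```text
clock: 0.8
tool_pos: [0.3492, -0.448, 0.2314]
orientation: [[0.543, 0.839, 0.0], [0.839, -0.543, -0.0], [-0.0, 0.0, -1.0]]
contact_force: [1.3, -0.8, 0.7]
grip_width: 0.0855
finger_force: 0.0
```

```bash
python3 - <<'E'
from h import *
to((.533,-.214,.2),-18.5)
E
```

```text
t 0.8 pos [ 0.3492 -0.448   0.2314] yaw -32.92 zax [ 0. -0. -1.] shift [296.3  27.1  31.4] rz -14.4 F [ 1.3 -0.8  0.7] w 0.0855 q [-55.  -7.  96.   0.  91. -22.]
```

Call:
{"method": "arm_command", "body": {"moves": [{"rx": 0,"ry": 0,"rz": -7,"x": 50,"y": 5,"z": 0,"hand": 1},{"rx": 0,"ry": 0,"rz": -14,"x": 99,"y": 9,"z": 0,"hand": 1},{"rx": 0,"ry": 0,"rz": -14,"x": 148,"y": 14,"z": 0,"hand": 1},{"rx": 0,"ry": 0,"rz": -14,"x": 197,"y": 18,"z": 0,"hand": 1},{"rx": 0,"ry": 0,"rz": -14,"x": 240,"y": 22,"z": 0,"hand": 1}]}}

```text
clock: 1.3
tool_pos: [0.4994, -0.2589, 0.2315]
orientation: [[0.329, 0.944, 0.0], [0.944, -0.329, -0.0], [0.0, 0.001, -1.0]]
contact_force: [0.8, -1.1, 0.6]
grip_width: 0.0856
finger_force: 0.0
```

```bash
python3 - <<'E'
from h import *
im=shot('wrist','w1.png')
to((.533,-.214,.15),-18.5)
print([np.round(proj(im,p,True)) for p in [(.533,-.214,.088),(.5266,.031,.09),(.590,-.212,.03),(.59,-.214,.03)]])
E
```

```text
t 1.35 pos [ 0.5021 -0.2551  0.2314] yaw -19.06 zax [ 0.001  0.002 -1.   ] shift [48.8 15.7 81.5] rz -0.6 F [ 1.7  2.7 -0.9] w 0.0855 q [-30.  -7.  97.   0.  91. -11.]
[array([338., 131.]), array([251., -81.]), array([383., 111.]), array([384., 113.])]
```

View pics/w1.png

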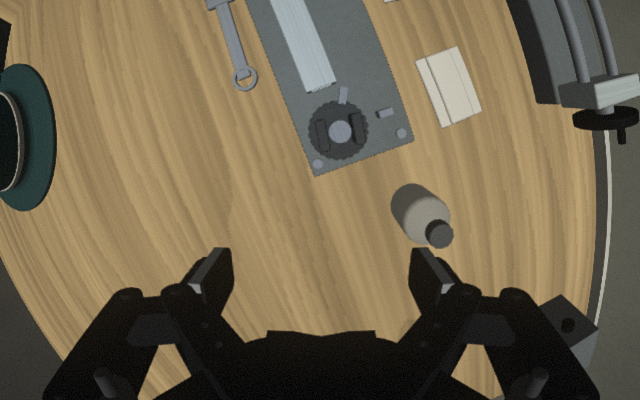

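Collar post at (340,131), lugs about (321,135)/(357,127), nib tip (344,88), fin (385,113).

```bash
python3 - <<'E'
from h import *
im=arm.get_image('wrist')
w=lambda u,v,z:onz(im,u,v,z,True)
post=w(340,131,.076);a=w(321,135,.088);b=w(357,127,.088);n=w(344,88,.035);f=w(385,113,.03)
print(post,a,b,np.linalg.norm(a-b),n,f)
print('lug yaw',np.degrees(np.arctan2(*(a-b)[1::-1])))
print('axis->nib',np.degrees(np.arctan2(*(n-post)[1::-1])),np.linalg.norm((n-post)[:2]),'fin',np.degrees(np.arctan2(*(f-post)[1::-1])),np.linalg.norm((f-post)[:2]))
to((post[0],post[1],.12),-18.5)
E
```

```text
[ 0.53768576 -0.21099628  0.076     ] [ 0.51942812 -0.20808175  0.088     ] [ 0.55327284 -0.21161243  0.088     ] 0.034028386374778084 [ 0.55878895 -0.17030316  0.035     ] [ 0.59408344 -0.21029085  0.03      ]
lug yaw 174.04444476270712
axis->nib 62.58904033489991 0.04583965655257609 fin 0.7166266040438379 0.056402086736746564
t 1.4 pos [ 0.5006 -0.2574  0.2313] yaw -18.98 zax [ 0.001  0.001 -1.   ] shift [ 55.8  20.  111.3] rz -0.5 F [-0.9 -0.8 -0.3] w 0.0856 q [-30.  -7.  97.   0.  91. -11.]
```

Call:
{"method": "arm_command", "body": {"moves": [{"rx": 0,"ry": 0,"rz": -6,"x": 38,"y": 13,"z": 20,"hand": 1},{"rx": 0,"ry": 0,"rz": -12,"x": 55,"y": 19,"z": 55,"hand": 1},{"rx": 0,"ry": 0,"rz": -12,"x": 55,"y": 19,"z": 100,"hand": 1},{"rx": 0,"ry": 0,"rz": -12,"x": 55,"y": 19,"z": 110,"hand": 1},{"rx": 0,"ry": 0,"rz": -12,"x": 55,"y": 19,"z": 110,"hand": 1}]}}

```text
clock: 1.9
tool_pos: [0.5336, -0.2155, 0.1204]
orientation: [[0.127, 0.992, -0.003], [0.992, -0.127, 0.001], [0.001, -0.003, -1.0]]
contact_force: [0.4, 0.1, 0.4]
grip_width: 0.0856
finger_force: 0.0
```

```bash
python3 - <<'E'
from h import *
im=shot('wrist','w2.png')
to((.536,-.2115,.056),-7.5)
print([np.round(proj(im,p,True)) for p in [(.536,-.2115,.076)]])
E
```

```text
t 1.95 pos [ 0.5344 -0.216   0.1224] yaw -7.29 zax [ 0. -0. -1.] shift [ 4.6  1.1 66.4] rz 0.2 F [-0.  -1.   1.5] w 0.0856 q [-25.  -3. 102.  -0.  80. -17.]
[array([323., 217.])]
```

View pics/w2.png

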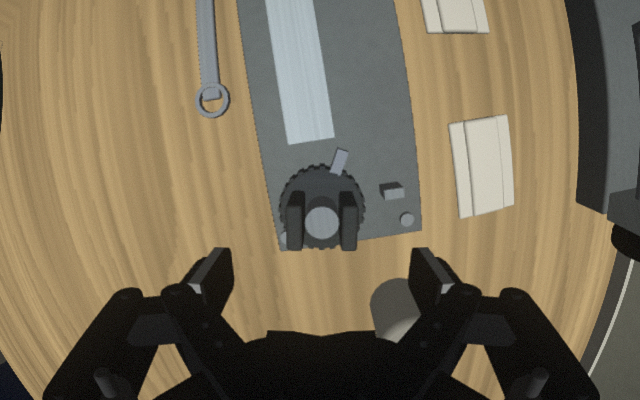

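Lugs are aligned with the fingers, post at (322,221), nib tip (342,151), fin (391,188). Descend.

```bash
python3 - <<'E'
from h import *
im=arm.get_image('wrist')
w=lambda u,v,z:onz(im,u,v,z,True)
post=w(322,222,.076);n=w(342,151,.035);f=w(391,187,.03)
print(post,n,f)
print('nib',np.degrees(np.arctan2(*(n-post)[1::-1])),np.linalg.norm((n-post)[:2]),'fin',np.degrees(np.arctan2(*(f-post)[1::-1])),np.linalg.norm((f-post)[:2]))
to((post[0],post[1],.056),-7.5)
E
```

```text
[ 0.53574536 -0.21612221  0.076     ] [ 0.55591053 -0.17706234  0.035     ] [ 0.59183956 -0.21056285  0.03      ]
nib 62.69435354269635 0.043958016498164464 fin 5.659962030140339 0.05636901543079212
t 2.0 pos [ 0.5348 -0.2162  0.1235] yaw -7.29 zax [ 0.002 -0.001 -1.   ] shift [ 0.2  0.8 67.5] rz 0.2 F [ 0.4 -0.   1.3] w 0.0854 q [-25.  -3. 102.  -0.  80. -17.]
```

Call:
{"method": "arm_command", "body": {"moves": [{"rx": 0,"ry": 0,"rz": 1,"x": 2,"y": 1,"z": 35,"hand": 1},{"rx": 0,"ry": 0,"rz": 1,"x": 2,"y": 1,"z": 66,"hand": 1},{"rx": 0,"ry": 0,"rz": 1,"x": 2,"y": 1,"z": 66,"hand": 0.6},{"rx": 0,"ry": 0,"rz": 1,"x": 2,"y": 1,"z": 66,"hand": 0.2},{"rx": 0,"ry": 0,"rz": 1,"x": 2,"y": 1,"z": 66,"hand": 0.2}]}}

```text
clock: 2.5
tool_pos: [0.5354, -0.214, 0.0584]
orientation: [[0.143, 0.99, -0.001], [0.99, -0.143, -0.001], [-0.001, -0.001, -1.0]]
contact_force: [-82.3, 15.0, 67.2]
grip_width: 0.0438
finger_force: 42.5
```

Call:
{"method": "arm_command", "body": {"moves": [{"rx": 0,"ry": 0,"rz": 0,"x": 0,"y": 0,"z": 0,"hand": 0.2},{"rx": 0,"ry": 0,"rz": 0,"x": 0,"y": 0,"z": 0,"hand": 0.2},{"rx": 0,"ry": 0,"rz": 0,"x": 0,"y": 0,"z": 0,"hand": 0.2},{"rx": 0,"ry": 0,"rz": 0,"x": 0,"y": 0,"z": 0,"hand": 0.2}]}}

```text
clock: 2.9
tool_pos: [0.5345, -0.2138, 0.0587]
orientation: [[0.143, 0.99, -0.002], [0.99, -0.143, -0.001], [-0.001, -0.002, -1.0]]
contact_force: [-29.1, 6.2, 23.1]
grip_width: 0.0433
finger_force: 61.9
```

Call:
{"method": "arm_command", "body": {"moves": [{"rx": 0,"ry": 0,"rz": 0,"x": 0,"y": -1,"z": -1,"hand": 0.2},{"rx": 0,"ry": 0,"rz": 4,"x": 0,"y": -1,"z": -1,"hand": 0.2},{"rx": 0,"ry": 0,"rz": 8,"x": 0,"y": -1,"z": -1,"hand": 0.2},{"rx": 0,"ry": 0,"rz": 8,"x": 0,"y": -1,"z": -1,"hand": 0.2}]}}

```text
clock: 3.3
tool_pos: [0.5345, -0.2139, 0.0589]
orientation: [[0.282, 0.959, 0.0], [0.959, -0.282, -0.001], [-0.001, 0.0, -1.0]]
contact_force: [-12.6, 0.9, 6.6]
grip_width: 0.043
finger_force: 63.0
```

Call:
{"method": "arm_command", "body": {"moves": [{"rx": 0,"ry": 0,"rz": 5,"x": 0,"y": 0,"z": 0,"hand": 0.2},{"rx": 0,"ry": 0,"rz": 10,"x": 0,"y": 0,"z": 0,"hand": 0.2},{"rx": 0,"ry": 0,"rz": 15,"x": 0,"y": 0,"z": 0,"hand": 0.2},{"rx": 0,"ry": 0,"rz": 20,"x": 0,"y": 0,"z": 0,"hand": 0.2},{"rx": 0,"ry": 0,"rz": 25,"x": 0,"y": 0,"z": 0,"hand": 0.2}]}}

```text
clock: 3.8
tool_pos: [0.5348, -0.214, 0.0589]
orientation: [[0.662, 0.75, 0.001], [0.75, -0.662, -0.001], [-0.001, 0.002, -1.0]]
contact_force: [-7.9, -1.0, 4.9]
grip_width: 0.0431
finger_force: 62.7
```

Call:
{"method": "arm_command", "body": {"moves": [{"rx": 0,"ry": 0,"rz": 5,"x": 0,"y": 0,"z": 0,"hand": 0.2},{"rx": 0,"ry": 0,"rz": 10,"x": 0,"y": 0,"z": 0,"hand": 0.2},{"rx": 0,"ry": 0,"rz": 15,"x": 0,"y": 0,"z": 0,"hand": 0.2},{"rx": 0,"ry": 0,"rz": 20,"x": 0,"y": 0,"z": 0,"hand": 0.2},{"rx": 0,"ry": 0,"rz": 23,"x": 0,"y": 0,"z": 0,"hand": 0.2}]}}

```text
clock: 4.3
tool_pos: [0.535, -0.2143, 0.0589]
orientation: [[0.902, 0.432, 0.001], [0.432, -0.902, -0.002], [0.0, 0.002, -1.0]]
contact_force: [-6.9, -3.9, 1.5]
grip_width: 0.0432
finger_force: 62.5
```

```bash
python3 - <<'E'
from h import *
im=shot('scene','s3.png');c=im['color'][145:190,235:300]
s=shot('side','d3.png')['color'][150:195,350:400]
a=cv2.resize(c,None,fx=10,fy=10,interpolation=cv2.INTER_CUBIC)[:,:400];a=cv2.resize(c,(520,360),interpolation=cv2.INTER_CUBIC)
b=cv2.resize(s,(280,252),interpolation=cv2.INTER_CUBIC);b=np.vstack([b,np.zeros((108,280,3),np.uint8)])
cv2.imwrite('pics/m3.png',cv2.cvtColor(np.hstack([a,b]),cv2.COLOR_RGB2BGR))
to((.5345,-.2139,.1),-70.1)
E
```

```text
t 4.4 pos [ 0.535  -0.2142  0.0589] yaw -64.36 zax [ 0.001 -0.002 -1.   ] shift [ -0.3  -0.4 -41.1] rz 5.7 F [-6.5 -3.6  1.3] w 0.043 q [-24.   0. 106.  -0.  74.  40.]
```

View pics/m3.png

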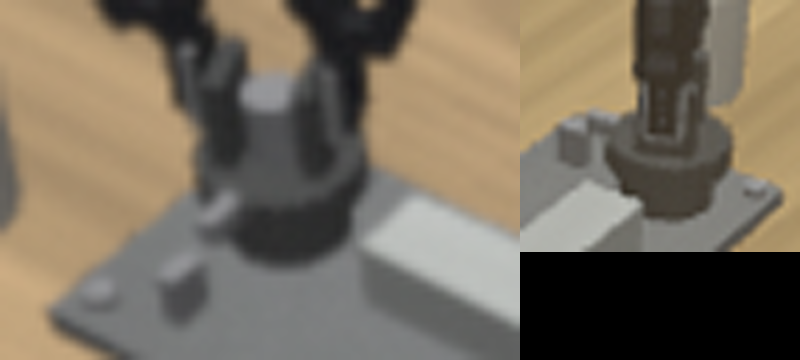

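Call:
{"method": "arm_command", "body": {"moves": [{"rx": 0,"ry": 0,"rz": 3,"x": 0,"y": 0,"z": 0,"hand": 0.2},{"rx": 0,"ry": 0,"rz": 5.5,"x": 0,"y": 0,"z": 0,"hand": 0.2},{"rx": 0,"ry": 0,"rz": 5.5,"x": 0,"y": 0,"z": 0,"hand": 0.2},{"rx": 0,"ry": 0,"rz": 5.5,"x": 0,"y": 0,"z": 0,"hand": 0.2}]}}

```text
clock: 4.8
tool_pos: [0.535, -0.2143, 0.0589]
orientation: [[0.938, 0.346, 0.001], [0.346, -0.938, -0.002], [0.001, 0.002, -1.0]]
contact_force: [-6.6, -4.4, 2.4]
grip_width: 0.0434
finger_force: 62.5
```

```bash
python3 - <<'E'
from h import *
im=shot('wrist','w4.png');c=im['color']
to((.535,-.2142,.1),-70.1)
print([np.round(proj(im,p,True)) for p in [(.535,-.2142,.076),(.577,-.213,.035),(.592,-.2125,.03)]])
s=shot('scene')['color'][145:190,235:300]
u,v=[int(x) for x in proj(im,(.585,-.213,.035),True)]
x0=max(0,min(u-50,540));y0=max(0,min(v-50,300))
print(x0,y0)
a=cv2.resize(c[y0:y0+100,x0:x0+100],(400,400),interpolation=cv2.INTER_CUBIC)
b=cv2.resize(s,(400,277),interpolation=cv2.INTER_CUBIC);b=np.vstack([b,np.zeros((123,400,3),np.uint8)])
cv2.imwrite('pics/m4.png',cv2.cvtColor(np.hstack([a,b]),cv2.COLOR_RGB2BGR))
E
```

```text
t 4.85 pos [ 0.535  -0.2143  0.0589] yaw -69.75 zax [ 0.001 -0.002 -1.   ] shift [  0.1  -0.  -41.1] rz 0.3 F [-6. -4.  2.] w 0.043 q [-24.   0. 106.  -0.  74.  45.]
[array([319., 270.]), array([343., 168.]), array([352., 142.])]
298 104
```

View pics/m4.png

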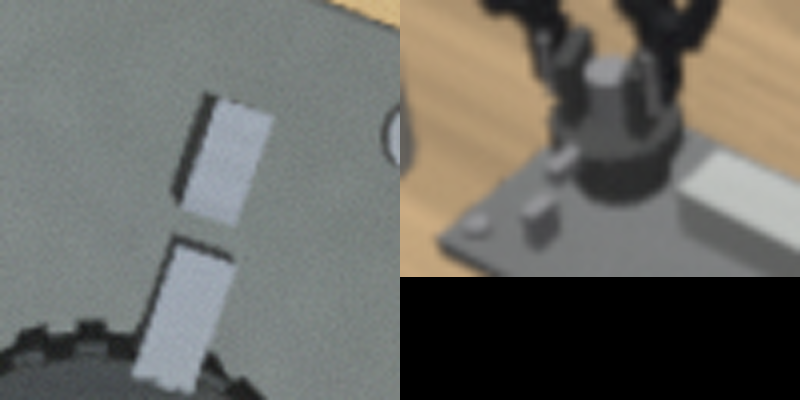

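Nib and fin are collinear within about 1° (nib tip at crop (205,250), fin near end (210,215)). Release and rise.

Call:
{"method": "arm_command", "body": {"moves": [{"rx": 0,"ry": 0,"rz": 0,"x": 0,"y": 0,"z": 0,"hand": 0.9},{"rx": 0,"ry": 0,"rz": 0,"x": 0,"y": 0,"z": 0,"hand": 0.9},{"rx": 0,"ry": 0,"rz": 0,"x": 0,"y": 0,"z": 0,"hand": 0.9},{"rx": 0,"ry": 0,"rz": 0,"x": 0,"y": 0,"z": -40,"hand": 0.9},{"rx": 0,"ry": 0,"rz": 0,"x": 0,"y": 0,"z": -85,"hand": 0.9}]}}

```text
clock: 5.4
tool_pos: [0.534, -0.2129, 0.1413]
orientation: [[0.938, 0.347, -0.003], [0.347, -0.938, 0.001], [-0.002, -0.002, -1.0]]
contact_force: [0.3, -0.7, 0.4]
grip_width: 0.0765
finger_force: 0.0
```

```bash
python3 - <<'E'
from h import *
to((.5285,.020,.15),1.5)
im=shot('wrist','w5.png')
E
```

```text
t 5.4 pos [ 0.534  -0.2129  0.1413] yaw -69.72 zax [-0.003  0.001 -1.   ] shift [  75.6 -220.4   -8.4] rz -71.2 F [ 0.3 -0.7  0.4] w 0.0765 q [-24.  -4. 101.   0.  82.  45.]
```

Call:
{"method": "arm_command", "body": {"moves": [{"rx": 0,"ry": 0,"rz": -8,"x": 0,"y": 0,"z": -8,"hand": 0.9},{"rx": 0,"ry": 0,"rz": -16,"x": 15,"y": -44,"z": -8,"hand": 0.9},{"rx": 0,"ry": 0,"rz": -24,"x": 30,"y": -88,"z": -8,"hand": 0.9},{"rx": 0,"ry": 0,"rz": -32,"x": 45,"y": -132,"z": -8,"hand": 0.9},{"rx": 0,"ry": 0,"rz": -40,"x": 60,"y": -175,"z": -8,"hand": 0.9}]}}

```text
clock: 5.95
tool_pos: [0.5301, -0.0267, 0.1499]
orientation: [[0.491, 0.871, 0.001], [0.871, -0.491, 0.0], [0.001, 0.001, -1.0]]
contact_force: [1.4, -0.4, 0.1]
grip_width: 0.0765
finger_force: 0.0
```

```bash
python3 - <<'E'
from h import *
to((.5285,.020,.15),1.5)
E
```

```text
t 5.95 pos [ 0.5301 -0.0267  0.1499] yaw -29.41 zax [ 0.001  0.    -1.   ] shift [ 39.9 -24.3  -0.1] rz -30.9 F [ 1.4 -0.4  0.1] w 0.0765 q [ -6. -10. 106.   0.  83.  24.]
```

Call:
{"method": "arm_command", "body": {"moves": [{"rx": 0,"ry": 0,"rz": -8,"x": 7,"y": -5,"z": 0,"hand": 0.9},{"rx": 0,"ry": 0,"rz": -16,"x": 14,"y": -9,"z": 0,"hand": 0.9},{"rx": 0,"ry": 0,"rz": -24,"x": 20,"y": -13,"z": 0,"hand": 0.9},{"rx": 0,"ry": 0,"rz": -31,"x": 20,"y": -13,"z": 0,"hand": 0.9},{"rx": 0,"ry": 0,"rz": -31,"x": 20,"y": -13,"z": 0,"hand": 0.9}]}}

```text
clock: 6.45
tool_pos: [0.5291, -0.0043, 0.1497]
orientation: [[-0.025, 1.0, 0.001], [1.0, 0.025, 0.0], [-0.0, 0.001, -1.0]]
contact_force: [-0.1, 0.2, -0.1]
grip_width: 0.0772
finger_force: 0.0
```

```bash
python3 - <<'E'
from h import *
im=shot('wrist','w6.png')
to((.5285,.031,.058),1.5)
print([np.round(proj(im,p,True)) for p in [(.5285,.031,.09),(.585,.031,.034)]])
E
```

```text
t 6.5 pos [ 0.529  -0.0044  0.1496] yaw 1.14 zax [ 0.001  0.    -1.   ] shift [35.4  0.1 91.6] rz -0.4 F [ 0.3 -0.4 -0.6] w 0.077 q [ -3. -10. 106.   0.  83.  -4.]
[array([320., 165.]), array([387., 156.])]
```

View pics/w6.png

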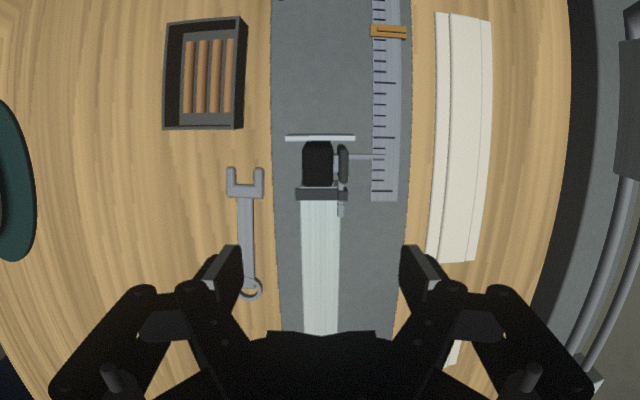

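Head top centre about (317,165), button cap (343,163), pointer tip (384,157), clip ridge centre (388,31).

```bash
python3 - <<'E'
from h import *
im=arm.get_image('wrist')
w=lambda u,v,z:np.round(onz(im,u,v,z,True),4)
t=w(384,157,.034);c=w(388,31,.024);print('head',w(303,165,.09),w(332,165,.09),'btn',w(348,163,.088),'tip',t,'clip',c,'d',c-t)
print('tube',w(300,250,.043),w(340,250,.043))
E
```

```text
head [0.5171 0.0305 0.09  ] [0.5363 0.0308 0.09  ] btn [0.5471 0.0321 0.088 ] tip [0.5827 0.03   0.034 ] clip [0.5852 0.1419 0.024 ] d [ 0.0025  0.1119 -0.01  ]
tube [ 0.5122 -0.0529  0.043 ] [ 0.5476 -0.0521  0.043 ]
```

Call:
{"method": "arm_command", "body": {"moves": [{"rx": 0,"ry": 0,"rz": -0.4,"x": 35,"y": -0.5,"z": 0,"hand": 0.9},{"rx": 0,"ry": 0,"rz": -0.4,"x": 35,"y": -0.5,"z": 40,"hand": 0.9},{"rx": 0,"ry": 0,"rz": -0.4,"x": 35,"y": -0.5,"z": 75,"hand": 0.9},{"rx": 0,"ry": 0,"rz": -0.4,"x": 35,"y": -0.5,"z": 91,"hand": 0.9},{"rx": 0,"ry": 0,"rz": -0.4,"x": 35,"y": -0.5,"z": 91,"hand": 0.9}]}}

```text
clock: 7.05
tool_pos: [0.5267, 0.0302, 0.0565]
orientation: [[-0.027, 1.0, -0.003], [1.0, 0.027, 0.0], [0.0, -0.003, -1.0]]
contact_force: [-0.2, 0.4, 0.5]
grip_width: 0.0768
finger_force: 0.0
```

Call:
{"method": "arm_command", "body": {"moves": [{"rx": 0,"ry": 0,"rz": 0,"x": 0,"y": 0,"z": 0,"hand": 0.5},{"rx": 0,"ry": 0,"rz": 0,"x": 0,"y": 0,"z": 0,"hand": 0.2},{"rx": 0,"ry": 0,"rz": 0,"x": 0,"y": 0,"z": 0,"hand": 0.1},{"rx": 0,"ry": 0,"rz": 0,"x": 0,"y": 0,"z": 0,"hand": 0.1},{"rx": 0,"ry": 0,"rz": 0,"x": 0,"y": 0,"z": 0,"hand": 0.1}]}}

```text
clock: 7.55
tool_pos: [0.5269, 0.0303, 0.0603]
orientation: [[-0.029, 1.0, -0.002], [1.0, 0.029, -0.0], [-0.0, -0.002, -1.0]]
contact_force: [-26.3, -1.5, 26.0]
grip_width: 0.0213
finger_force: 60.8
```

```bash
python3 - <<'E'
from h import *
to((.528,.0305,.058),1.5)
E
```

```text
t 7.55 pos [0.5269 0.0303 0.0603] yaw 1.66 zax [-0.002 -0.    -1.   ] shift [0.1 1.1 2.3] rz 0.2 F [-26.3  -1.5  26. ] w 0.0213 q [  1.  -6. 112.  -0.  75.  -1.]
```

Call:
{"method": "arm_command", "body": {"moves": [{"rx": 0,"ry": 0,"rz": 0,"x": 0,"y": -1,"z": -1,"hand": 0.1},{"rx": 0,"ry": 0,"rz": 0,"x": 0,"y": -1,"z": -1,"hand": 0.1},{"rx": 0,"ry": 0,"rz": 0,"x": 3,"y": -1,"z": -1,"hand": 0.1},{"rx": 0,"ry": 0,"rz": 0,"x": 6,"y": -1,"z": -1,"hand": 0.1},{"rx": 0,"ry": 0,"rz": 0,"x": 10,"y": -1,"z": -1,"hand": 0.1}]}}

```text
clock: 8.05
tool_pos: [0.5263, 0.0401, 0.0605]
orientation: [[-0.029, 1.0, 0.001], [1.0, 0.029, -0.001], [-0.001, 0.001, -1.0]]
contact_force: [-11.1, -4.5, 9.1]
grip_width: 0.0208
finger_force: 63.2
```

Call:
{"method": "arm_command", "body": {"moves": [{"rx": 0,"ry": 0,"rz": 0,"x": 10,"y": 0,"z": 0,"hand": 0.1},{"rx": 0,"ry": 0,"rz": 0,"x": 20,"y": 0,"z": 0,"hand": 0.1},{"rx": 0,"ry": 0,"rz": 0,"x": 30,"y": 0,"z": 0,"hand": 0.1},{"rx": 0,"ry": 0,"rz": 0,"x": 40,"y": 0,"z": 0,"hand": 0.1},{"rx": 0,"ry": 0,"rz": 0,"x": 50,"y": 0,"z": 0,"hand": 0.1}]}}

```text
clock: 8.55
tool_pos: [0.525, 0.0904, 0.0605]
orientation: [[-0.029, 1.0, 0.001], [1.0, 0.029, -0.001], [-0.001, 0.001, -1.0]]
contact_force: [-9.1, -4.9, 7.8]
grip_width: 0.0209
finger_force: 62.2
```

Call:
{"method": "arm_command", "body": {"moves": [{"rx": 0,"ry": 0,"rz": 0,"x": 10,"y": 0,"z": 0,"hand": 0.1},{"rx": 0,"ry": 0,"rz": 0,"x": 20,"y": 0,"z": 0,"hand": 0.1},{"rx": 0,"ry": 0,"rz": 0,"x": 30,"y": 0,"z": 0,"hand": 0.1},{"rx": 0,"ry": 0,"rz": 0,"x": 40,"y": 0,"z": 0,"hand": 0.1},{"rx": 0,"ry": 0,"rz": 0,"x": 40,"y": 0,"z": 0,"hand": 0.1}]}}

```text
clock: 9.05
tool_pos: [0.5239, 0.131, 0.0605]
orientation: [[-0.03, 1.0, 0.001], [1.0, 0.03, -0.0], [-0.0, 0.001, -1.0]]
contact_force: [-7.9, -3.9, 6.7]
grip_width: 0.0209
finger_force: 62.0
```

```bash
python3 - <<'E'
from h import *
to((.5250,.1415,.058),1.5)
im=shot('wrist','w7.png')
u,v=[int(x) for x in proj(im,(.583,.138,.03),True)];print(u,v)
x0,y0=u-60,v-45
cv2.imwrite('pics/m7.png',cv2.cvtColor(cv2.resize(im['color'][y0:y0+90,x0:x0+120],(800,600),interpolation=cv2.INTER_CUBIC),cv2.COLOR_RGB2BGR));print(x0,y0)
E
```

```text
t 9.05 pos [0.5239 0.131  0.0605] yaw 1.71 zax [ 0.001 -0.    -1.   ] shift [10.4  1.4  2.5] rz 0.2 F [-7.9 -3.9  6.7] w 0.0209 q [ 11.  -5. 110.  -0.  74.  10.]
416 221
356 176
```

View pics/m7.png

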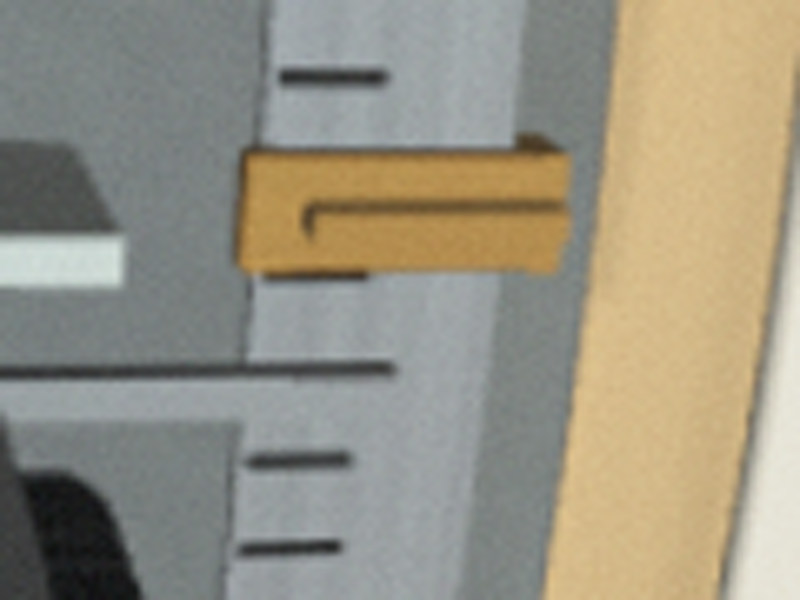

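Crop: pointer top band y 380–420 (centre ≈400, x≈240), ridge top y 212–240 (centre ≈226, x≈430), with dark lines being their +x side faces.

```bash
python3 - <<'E'
from h import *
im=arm.get_image('wrist');R=arm.read_state()['orientation']
w=lambda u,v,z:onz(im,356+u/6.667-.43,176+v/6.667-.43,z,True)
def d(a,b):return np.round(R.T@(b-a)*1000,1)
for pv in(378,400,420):
  for cv in(212,226,240):print(pv,cv,d(w(240,pv,.034),w(430,cv,.024)))
print(w(240,400,.034),w(430,226,.024),np.array(im['T'])[:3,3])
print('10mm check',d(w(300,460,.0125),w(320,275,.0125)), 'ptr w',d(w(200,420,.034),w(200,380,.034)),'ridge w',d(w(430,240,.024),w(430,212,.024)))
E
```

```text
378 212 [12.4 20.  10. ]
378 226 [11.1 20.1 10. ]
378 240 [ 9.7 20.2 10. ]
400 212 [14.6 19.8 10. ]
400 226 [13.2 19.9 10. ]
400 240 [11.8 20.1 10. ]
420 212 [16.5 19.6 10. ]
420 226 [15.1 19.8 10. ]
420 240 [13.8 19.9 10. ]
[0.5669744  0.13012764 0.034     ] [0.58651225 0.14389471 0.024     ] [0.52226003 0.19852007 0.20328069]
10mm check [20.2  0.3 -0. ] ptr w [ 3.9 -0.3 -0. ] ridge w [ 2.8 -0.3 -0. ]
```

Call:
{"method": "arm_command", "body": {"moves": [{"rx": 0,"ry": 0,"rz": 0,"x": 5,"y": 0,"z": 0,"hand": 0.1},{"rx": 0,"ry": 0,"rz": 0,"x": 10,"y": 0,"z": 0,"hand": 0.1},{"rx": 0,"ry": 0,"rz": 0,"x": 13.2,"y": 0,"z": 0,"hand": 0.1},{"rx": 0,"ry": 0,"rz": 0,"x": 13.2,"y": 0,"z": 0,"hand": 0.1},{"rx": 0,"ry": 0,"rz": 0,"x": 13.2,"y": 0,"z": 0,"hand": 0.1}]}}

```text
clock: 9.65
tool_pos: [0.5236, 0.1435, 0.0605]
orientation: [[-0.029, 1.0, 0.001], [1.0, 0.029, -0.0], [-0.0, 0.001, -1.0]]
contact_force: [-8.4, -3.6, 6.7]
grip_width: 0.0204
finger_force: 61.9
```

```bash
python3 - <<'E'
from h import *
to((.5250,.1442,.058),1.5)
im=shot('wrist','w8.png')
u,v=[int(x) for x in proj(im,(.583,.144,.03),True)]
x0,y0=u-60,v-45
a=cv2.resize(im['color'][y0:y0+90,x0:x0+120],(800,600),interpolation=cv2.INTER_CUBIC)
cv2.imwrite('pics/m8.png',cv2.cvtColor(a,cv2.COLOR_RGB2BGR));print(x0,y0)
E
```

```text
t 9.65 pos [0.5236 0.1435 0.0605] yaw 1.68 zax [ 0.001 -0.    -1.   ] shift [0.7 1.5 2.5] rz 0.2 F [-8.4 -3.6  6.7] w 0.0204 q [ 13.  -4. 110.  -0.  74.  11.]
355 186
```

View pics/m8.png

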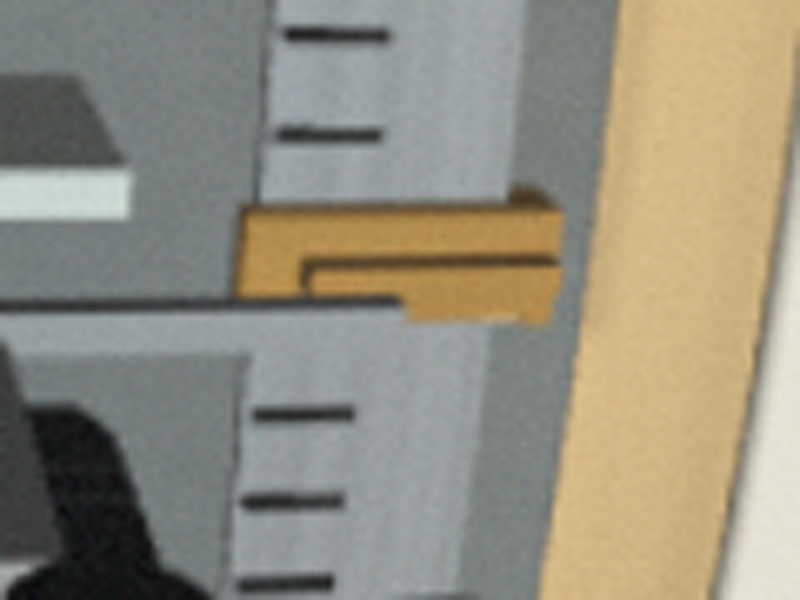

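```bash
python3 - <<'E'
from h import *
im=arm.get_image('wrist');R=arm.read_state()['orientation']
w=lambda u,v,z:onz(im,355+u/6.667-.43,186+v/6.667-.43,z,True)
def d(a,b):return np.round(R.T@(b-a)*1000,1)
t=w(225,332,.034);c=w(430,278,.024)
print(d(t,c),t,c,'ptr w',d(w(200,355,.034),w(200,311,.034)),'far edges',d(w(225,311,.034),w(430,263,.024)))
E
```

```text
[ 1.1 22.5 10. ] [0.56459828 0.14297151 0.034     ] [0.58706367 0.14468049 0.024     ] ptr w [ 4.3 -0.3 -0. ] far edges [ 0.6 22.5 10. ]
```

Call:
{"method": "arm_command", "body": {"moves": [{"rx": 0,"ry": 0,"rz": 0,"x": 1,"y": 0,"z": 0,"hand": 0.1},{"rx": 0,"ry": 0,"rz": 0,"x": 1,"y": 0,"z": 0,"hand": 0.1},{"rx": 0,"ry": 0,"rz": 0,"x": 1,"y": 0,"z": 0,"hand": 0.1},{"rx": 0,"ry": 0,"rz": 0,"x": 1,"y": 0,"z": 0,"hand": 0.1}]}}

```text
clock: 10.15
tool_pos: [0.5235, 0.1444, 0.0605]
orientation: [[-0.029, 1.0, 0.001], [1.0, 0.029, -0.0], [-0.0, 0.001, -1.0]]
contact_force: [-7.6, -3.3, 7.1]
grip_width: 0.0211
finger_force: 61.9
```

```bash
python3 - <<'E'
from h import *
to((.5250,.1442,.058),1.5)
im=arm.get_image('wrist');g=cv2.cvtColor(im['color'],cv2.COLOR_RGB2HSV)
R=arm.read_state()['orientation']
# dark side-face rows: along pointer (col 355+200/6.67) and ridge (col 355+480/6.67)
V=im['color'].astype(int).sum(2)
for c in(380,385,390):print(c,V[225:244,c])
for c in(420,425,430):print(c,V[215:236,c])
E
```

```text
t 10.15 pos [0.5235 0.1444 0.0605] yaw 1.66 zax [ 0.001 -0.    -1.   ] shift [-0.2  1.5  2.5] rz 0.2 F [-7.6 -3.3  7.1] w 0.0211 q [ 13.  -4. 110.  -0.  74.  11.]
380 [369 375 377 363 373 298 189 250 450 479 465 462 474 459 396 379 364 365
 370]
385 [375 375 370 375 378 302 187 270 470 478 479 478 470 448 386 367 364 364
 371]
390 [259 264 268 259 274 226 192 280 464 475 464 469 470 449 372 333 335 336
 334]
420 [490 485 337 254 316 385 410 402 402 400 283 211 255 352 392 388 394 390
 397 391 429]
425 [496 458 328 249 318 391 399 407 399 402 270 193 263 362 389 395 389 396
 392 394 422]
430 [456 438 290 253 329 383 402 401 406 386 258 190 270 364 397 392 386 396
 393 392 384]
```

```bash
python3 - <<'E'
from h import *
im=arm.get_image('wrist');R=arm.read_state()['orientation']
w=lambda u,v,z:onz(im,u,v,z,True)
d=lambda a,b:np.round(R.T@(b-a)*1000,2)
print('ptr w',d(w(385,238.7,.034),w(385,232.4,.034))[0])
print('edges (want -.5)',d(w(385,232.4,.034),w(425,227.3,.024))[0],'ctr-based',d(w(385,235.5,.034),w(425,227.3,.024))[0]-1.5)
E
```

```text
ptr w 4.08
edges (want -.5) -1.0 ctr-based -0.5
```

Call:
{"method": "arm_command", "body": {"moves": [{"rx": 0,"ry": 0,"rz": 0,"x": -0.3,"y": 0,"z": 0,"hand": 0.1},{"rx": 0,"ry": 0,"rz": 0,"x": -0.3,"y": 0,"z": 0,"hand": 0.1},{"rx": 0,"ry": 0,"rz": 0,"x": -0.3,"y": 0,"z": 0,"hand": 0.1},{"rx": 0,"ry": 0,"rz": 0,"x": -0.3,"y": 0,"z": 0,"hand": 0.1},{"rx": 0,"ry": 0,"rz": 0,"x": -0.3,"y": 0,"z": 0,"hand": 0.1}]}}

```text
clock: 10.75
tool_pos: [0.5235, 0.144, 0.0605]
orientation: [[-0.029, 1.0, 0.001], [1.0, 0.029, -0.0], [-0.0, 0.001, -1.0]]
contact_force: [-8.0, -2.9, 6.9]
grip_width: 0.0208
finger_force: 61.9
```

```bash
python3 - <<'E'
from h import *
to((.5250,.1442,.058),1.5)
print(arm.job_done())
E
```

```text
t 10.75 pos [0.5235 0.144  0.0605] yaw 1.66 zax [ 0.001 -0.    -1.   ] shift [0.1 1.5 2.5] rz 0.2 F [-8.  -2.9  6.9] w 0.0208 q [ 13.  -4. 110.  -0.  74.  11.]
the job is handed in; nothing more can be done
None
```

The job is handed in at 10.75 s: the collar nib lines up with the fin to about 1°, and the squeezed head is drawn out and held with its pointer within about 0.5 mm of the clip ridge (both read from the wrist camera; no verdict was returned).

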